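# Hang the in-line screwdriver on its spring-balanced arm and bring it over the work

## Task

Take the orange grip of the spring-balanced arm, pull its hook down against the spring and catch the bail of the green screwdriver standing in its black parking cup. Keep hold of the grip and let the arm up gently, all the way to the top, so that the screwdriver hangs clear of the cup, then swing it over the middle of the plate held in the low blue vise and leave it hanging there quietly, not swinging. Do not let the arm fly up, do not tip the screwdriver over, and leave the other things lying where they are.

Things in the scene. Friction and masses are not known exactly. Their poses are not given: they have to be found in the camera images.
- lift (a joint): vertical stroke of the arm on its column (m): 0 at the top stop, where the spring holds it; grows as the arm is pulled DOWN, to 0.100 at the bottom. The spring's net upward pull on the empty hook is about 10 N at the top, 13 N at the bottom: more than the screwdriver weighs (3.5 to 6 N), so the arm rises with it, and flies up if let go low.
- swing (a joint): swivel of the arm about the upright column (rad), growing anticlockwise seen from above, stops at -1.1 and 1.1. At 0 the arm points along the -x axis of column_foot; at angle a the arm points along (-cos a, -sin a) in that frame. It turns with little effort and stays where it is left.
- column_foot (a point): foot of the column on the bench, z up along its axis. Grey base plate 170 x 140 x 14 mm; column 30 mm thick, 390 mm tall, a strut 52 mm behind it (+x). The arm (26 mm wide, 20 mm thick, end block 38 mm wide) carries the hook 280 mm from the column's axis.
- grip_mid (a point): point to grasp on the orange upright grip on top of the arm's end: 28 mm across, 48 mm tall, standing on the arm; this point is 26 mm above the arm's upper face, 22 mm below the grip's top. The grip spins freely about its own vertical axis. 280 mm from the column's axis, straight above the hook saddle, 0.326 m above the bench when the arm is up.
- hook_saddle (a point): lowest point inside the steel J-hook under the arm's end, where the bail sits: 86 mm straight below grip_mid, 40 mm below the arm's underside. Own x axis along the arm, towards the column; y across it. The hook, 8 mm round bar, lies in the y-z plane: bar 8 mm below this point, shank up to the arm on the +y side (inner face 9 mm off), free tip on the -y side. It gives a little across the arm on a damped bush.
- hook_tip (a point): top of the hook's free tip, 13 mm to the -y side of hook_saddle and 11 mm higher; 29 mm open between it and the arm's underside. So the hook catches a bail by moving towards its own -y (swing angle growing) with the bail's bar passing over the tip, then rising.
- bail_top (a point): underside of the screwdriver's bail at the middle of its arch: the top of the opening the hook must enter. The bail is an upright loop of 5 mm steel wire, its opening 39 mm wide (along the tool's x) and 38 mm high from the tool's flat top to this point; the hook goes through along the tool's y. Axes are the tool's, z up.
- bit_tip (a point): tip of the screwdriver's bit, on the tool's axis 178 mm below bail_top. The tool stands upright, nose 40 mm deep in the parking cup; body 40 mm across, green with a black rubber band, from 40 to 140 mm above the tip. It weighs about 0.35 to 0.6 kg.
- cup_mouth (a point): centre of the mouth of the black parking cup (48 mm outside, 29 mm bore), 46 mm above the bench; the cup is fixed to the bench and lies below the path of the hook, within about 10 mm. At the start the screwdriver's shoulder rests on it.
- plate_mid (a point): middle of the top face of the square aluminium plate (64 mm) clamped in the low blue vise, 42 mm above the bench (its screw heads 45 mm). The vise (150 x 75 mm) is fixed to the bench and its plate lies under the path of the hook, at most about 12 mm off it, at a swing angle of about 0.75.
- tin: open round aluminium screw tin, 60 mm across, 32 mm high, loose on the bench inside the arm's swing; origin under its centre. Leave alone.
- square: loose small steel try square, blade 90 x 20 mm, stock 70 mm, lying flat, 14 mm high; origin under the middle of its stock. Leave alone.
- file: loose flat file with green handle, 300 mm long, 22 mm high, lying flat; origin under the middle. Leave alone.
Mind the look-alikes: they are no part of the job. What is shaped like the part that bears plate_mid but red or yellow is not meant.

How it is judged:
By the outcome, as a careful person would: the job done as asked, in the order asked, and still so for the second after the job is handed in, with the robot touching nothing.
It also fails if it takes over 59 s, if anything falls off the work surface, if the arm or the gripper's body presses on something with over 40 N, if the wrist force passes 120 N, or if a joint passes its speed limit or range.

## Robot

A 6-joint arm with a two-finger parallel gripper is mounted at the origin on the work surface. World frame = base frame: x ahead of the robot, y to its left, z up, the work surface at z = 0. Lengths are in m, angles in rad, forces in N, time in s.
With the tool pointing down it reaches from about 0.35 to 0.875 m from the base axis. Payload 4.2 kg.
Tool frame: the origin (TCP) lies between the finger pads; the fingertips stand 8 mm ahead of it and the grasp point (between the pads) lies 11 mm behind it; y points along the fingers, x is the direction in which the jaws open and shut, and the axes are right-handed (so a half turn about y gives the same grasp; the last joint's range is limited). The gripper opens to 85 mm and grips with 20 to 120 N. Pads are 22 mm wide; open, the fingers measure 114 mm over their backs; the gripper's body (76 mm by 85 mm) begins 54 mm behind the grasp point. The pads swing forward as they close: fully open they stand 13 mm farther back than shut.
Start: joints at [-1.016, 0.385, 0.008, 0, -1.194, -0.259], TCP at [0.182, -0.598, 0.239] pointing down, gripper open.
Joint ranges: [-3.14, 3.14], [-1.21, 2.06], [-1.07, 1.41], [-3.16, 2.05], [-2.99, -0.16], [-3.1, 3.1]. Speed limits (rad/s): [2.79, 2.79, 3.14, 3.14, 3.14, 3.14].

## Interface

Orientations are given as a 3x3 rotation matrix whose columns are the frame's x, y, z axes.
In Python, from workcell import robot gives the robot as it stands.
- The arm moves only by the shell command python3 -m creep 'ROWS'. ROWS is JSON, a list of rows, each a list of 3 entries, a list of its own where there are three numbers: the shift along the tool's x, y, z in cm, then the turn, a rotation vector about the tool's x, y, z in degrees, then the opening, from 0 (shut) to 1 (fully open). A call has 1 to 10 rows; each row is the pose to reach, as a shift and turn from the pose measured when the call began, along the tool's axes at that moment; what a row does not reach only later rows make up. A row lasts 1/8 s, in which the tool goes at most 62.5 mm and 10.7 degrees, less where a joint would pass 70% of its speed; a pose out of reach is approached as far as the arm can. A call with a gripper value outside its range is refused whole. The fingers move at their own pace and stop on an object; the grip force is fixed at half the most. Time passes only in rows, so rows that repeat a pose let the fingers close. It gives the time, the measured TCP pose, the force and the opening at its end, in the units of the state.
- robot.get_obs(): the state, without advancing time (a new reading comes with each control period).
- robot.capture(name): name is "scene" or "top" or "wrist"; returns a dict with "pixels" (400x640x3 uint8, red, green, blue), "mtx" (3x3 intrinsics, pixels), "world_from_camera" (4x4, takes a point from camera to world coordinates). Camera axes: x right, y up, looking along -z (the intrinsics and any distortion apply to the point x, -y, -z); pixel columns grow to the right and rows downward; lengths in m; the calibration is good to about 2 mm. A picture is of the moment at which its call begins. There is no depth.
- robot.finish_job(): hands the job in, once; it reports no verdict.
Trained networks look in a picture, given as the dict that the camera call returned (one of the last four; its "shot" number tells which), for a name from the list of things; names that differ only in an ending like _2 or _b are one class to them, and where a whole thing is asked for, a point or a joint stands for the part that bears it (a point fixed in the world has none). Each returns a list of dicts, best first, with "p" (0 to 1); they miss things now and then, are a little off and sometimes report something else, mostly with a low value. They report only what shows in the picture. A call takes as long as a camera call. They do not tell look-alikes from the thing itself.
- robot.search_frame(picture, thing): "at" ([x, y, z] in m, in world coordinates, good to about 4 mm: the middle of the surface that is visible of it).
- robot.outline_of(picture, thing): "mask" (400x640 bool, what is visible of it).
The state is a dict: "clock": time; "joints": joint angles; "dq": joint speeds; "effort": joint torques, N m; "position": TCP position; "tool_rot": TCP orientation; "ft_force": force on the tool from outside, world axes, zero at the start; "torque": the same for the moment, N m; "gripper_width": finger opening in m.
Only numpy, scipy, OpenCV 4.12 (cv2) and the standard library are available. Lean on these libraries where they do the work, as an engineer would, in place of code of your own. Each camera call takes 0.05 s, during which the arm holds its last target. There are 200 camera calls.

## Working session

There is one attempt and no reset: what is moved stays moved. The work goes in short steps, Python scripts to look and compute and a shell command to move; the robot and the scene stay as the last step left them, time stands still between calls to the robot, and variables do not carry over. Pictures are saved under pics/ and viewed, about 8 in all and at most 12, crops included, and the job is handed in when it is done.

```bash
mkdir -p pics; ls; cat > h.py <<'E'
import numpy as np, cv2
from workcell import robot
def save(p,n): cv2.imwrite(f"pics/{n}.png",cv2.cvtColor(p["pixels"],cv2.COLOR_RGB2BGR))
def proj(p,X):
    T=np.linalg.inv(p["world_from_camera"]); c=T[:3,:3]@np.array(X,float)+T[:3,3]
    u=p["mtx"]@np.array([c[0],-c[1],-c[2]]); return u[:2]/u[2]
def ray(p,uv):
    d=np.linalg.inv(p["mtx"])@np.array([uv[0],uv[1],1.]); d=np.array([d[0],-d[1],-d[2]])
    W=np.array(p["world_from_camera"]); return W[:3,3],W[:3,:3]@d
def onz(p,uv,z):
    o,d=ray(p,uv); return o+d*(z-o[2])/d[2]
E
python3 - <<'E'
from h import *
np.set_printoptions(precision=4,suppress=True)
o=robot.get_obs(); print(o)
for c in ["scene","top"]:
    p=robot.capture(c); save(p,c+"0"); print(c,p["mtx"].tolist(),np.array(p["world_from_camera"]), [k for k in p])
    for t in ["column_foot","grip_mid","hook_saddle","hook_tip","bail_top","bit_tip","cup_mouth","plate_mid","tin","square","file"]:
        r=robot.search_frame(p,t); print(t,[(np.round(x["at"],3).tolist(),round(x["p"],2)) for x in r[:4]])
E
```

```text
pics
{'clock': 0.0, 'joints': array([-1.0164,  0.3856,  0.0066, -0.0005, -1.194 , -0.2586]), 'dq': array([ 0.0006, -0.0012,  0.0003, -0.0004,  0.0004, -0.0001]), 'effort': array([  0.0007, -39.2294,  18.8399,   4.186 ,  -0.0046,   0.    ]), 'position': array([ 0.182 , -0.5973,  0.2382]), 'tool_rot': array([[-0.2913, -0.0007, -0.9566],
       [ 0.9566,  0.0021, -0.2913],
       [ 0.0022, -1.    ,  0.0001]]), 'ft_force': array([ 0.6072, -0.0564, -0.9784]), 'torque': array([-0.0176,  0.0265, -0.0135]), 'gripper_width': 0.08541919975472918}
scene [[442.68401688717216, 0.0, 319.0205769705888], [0.0, 442.68401688717216, 196.6305908132385], [0.0, 0.0, 1.0]] [[ 0.7749 -0.493   0.3957  1.0733]
 [ 0.6321  0.6002 -0.4901 -0.58  ]
 [ 0.0042  0.6299  0.7767  1.1472]
 [ 0.      0.      0.      1.    ]] ['pixels', 'mtx', 'world_from_camera', 'shot']
column_foot [([0.703, 0.236, 0.177], 0.89), ([0.443, 0.332, 0.333], 0.51)]
grip_mid [([0.443, 0.331, 0.335], 0.49)]
hook_saddle [([0.584, 0.28, 0.297], 0.47)]
hook_tip [([0.649, 0.258, 0.296], 0.44)]
bail_top [([0.469, 0.08, 0.125], 0.96), ([0.646, -0.3
[... 641 characters left out ...]
   0.      1.    ]] ['pixels', 'mtx', 'world_from_camera', 'shot']
column_foot [([0.665, 0.246, 0.292], 0.66)]
grip_mid [([0.434, 0.332, 0.344], 0.62)]
hook_saddle []
hook_tip [([0.671, 0.248, 0.291], 0.67)]
bail_top [([0.463, 0.089, 0.149], 0.61)]
bit_tip [([0.63, -0.318, 0.011], 0.61), ([0.412, -0.106, 0.011], 0.53), ([0.457, 0.083, 0.147], 0.49)]
cup_mouth [([0.457, 0.084, 0.143], 0.63), ([0.453, 0.08, 0.003], 0.54)]
plate_mid [([0.436, 0.342, 0.038], 0.98), ([0.6, -0.034, 0.042], 0.94), ([0.804, -0.061, 0.04], 0.77)]
tin [([0.565, 0.175, 0.008], 0.8), ([0.667, 0.248, 0.291], 0.64)]
square [([0.415, -0.108, 0.009], 0.54)]
file [([0.628, -0.315, 0.012], 0.58), ([0.552, 0.29, 0.298], 0.33)]
```

View pics/scene0.png

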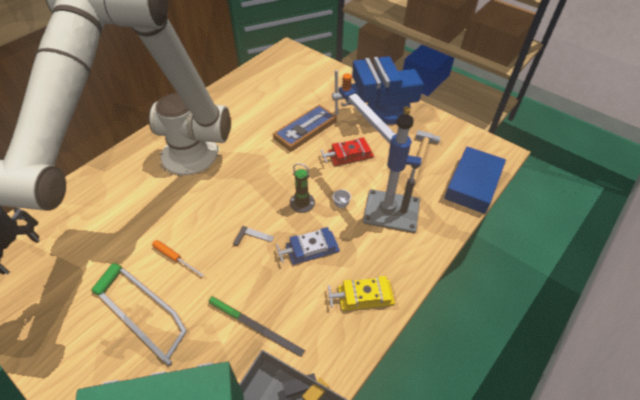

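View pics/top0.png

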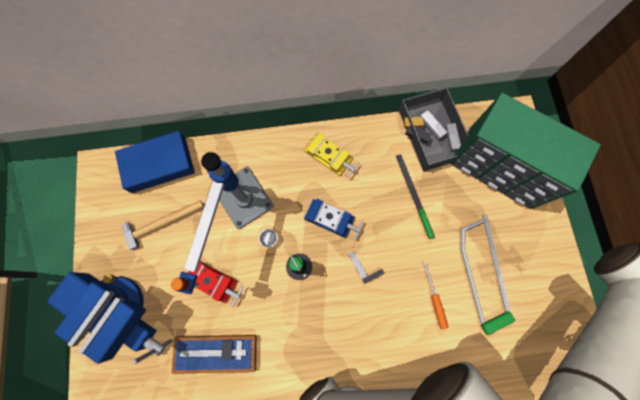

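```bash
cat > m.py <<'E'
from h import *
s=cv2.imread("pics/scene0.png"); t=cv2.imread("pics/top0.png")
def cr(im,x,y,w,h,W,H): return cv2.resize(im[y:y+h,x:x+w],(W,H),interpolation=cv2.INTER_CUBIC)
a=cr(s,270,150,100,75,400,300);b=cr(t,260,200,100,75,400,300)
c=cr(s,340,100,100,150,400,600)
c=cr(s,330,60,100,75,400,300); d=cr(t,160,145,120,90,400,300)
cv2.imwrite("pics/crop1.png",np.vstack([np.hstack([a,b]),np.hstack([c,d])]))
E
python3 m.py
python3 - <<'E'
from h import *
np.set_printoptions(precision=4,suppress=True)
P={c:robot.capture(c) for c in ["scene","top"]}
import pickle; pickle.dump(P,open("P.pkl","wb"))
for c,p in P.items():
    hsv=cv2.cvtColor(p["pixels"],cv2.COLOR_RGB2HSV)
    for t in ["grip_mid","bail_top","plate_mid","column_foot"]:
        for r in robot.outline_of(p,t)[:3]:
            ys,xs=np.nonzero(r["mask"]); print(c,t,round(r["p"],2),len(xs),xs.min(),xs.max(),ys.min(),ys.max(),xs.mean().round(1),ys.mean().round(1))
    m=(hsv[...,0]>4)&(hsv[...,0]<17)&(hsv[...,1]>190)&(hsv[...,2]>130)
    n,l,st,ce=cv2.connectedComponentsWithStats(m.astype(np.uint8)); 
    for i in range(1,n):
        if st[i,4]>20: print("orange",st[i],ce[i])
E
```

```text
scene grip_mid 0.66 145 343 351 73 90 346.9 81.7
scene bail_top 0.95 399 294 309 163 197 301.8 181.1
scene plate_mid 0.81 1352 277 339 227 264 310.6 245.7
scene plate_mid 0.75 1655 329 394 276 310 364.1 293.6
scene plate_mid 0.58 934 321 373 137 165 348.6 151.5
scene column_foot 0.9 4296 340 421 73 231 389.9 169.9
orange [344  74   7   6  33] [346.9091  76.4545]
orange [153 241  26  19 180] [165.0722 249.7778]
top grip_mid 0.75 215 171 189 277 290 180.0 283.6
top grip_mid 0.74 1156 304 360 199 237 330.4 217.9
top bail_top 0.52 1865 171 238 162 293 205.0 227.5
top bail_top 0.45 197 290 304 256 271 297.1 263.3
top plate_mid 0.94 1229 304 363 199 238 331.5 218.1
top plate_mid 0.84 1073 190 242 261 304 215.8 282.9
top plate_mid 0.6 1017 305 354 133 173 328.8 153.2
top column_foot 0.56 4025 173 272 152 293 223.8 208.8
orange [172 279  11  11 101] [176.9802 283.9307]
orange [432 295  15  34 234] [439.1624 311.641 ]
```

View pics/crop1.png

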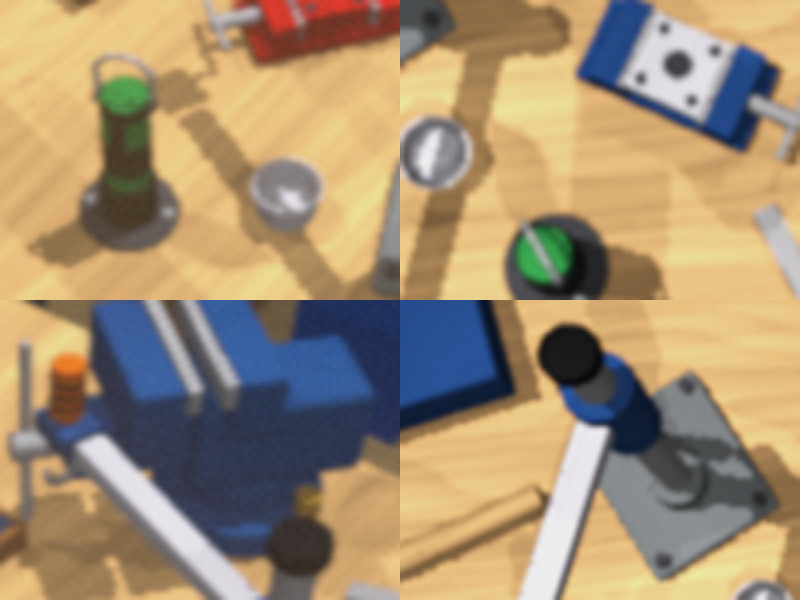

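```bash
python3 - <<'E'
from h import *; import pickle
np.set_printoptions(precision=4,suppress=True)
P=pickle.load(open("P.pkl","rb")); s,t=P["scene"],P["top"]
def tri(a,b):
    A=[];B=[]
    for p,uv in((s,a),(t,b)):
        o,d=ray(p,uv); d/=np.linalg.norm(d); M=np.eye(3)-np.outer(d,d); A.append(M);B.append(M@o)
    x=np.linalg.solve(sum(A),sum(B)); return x,[np.linalg.norm(m@x-b) for m,b in zip(A,B)]
print("grip top",tri((347,76),(177,284)),onz(t,(177,284),.348),onz(s,(347,76),.348))
print("bail",tri((301.3,164.5),(295.7,263.5)),onz(t,(295.7,263.5),.189),onz(s,(301.3,164.5),.189))
print("bail ends", onz(t,(260+525/4-100,200+225/4),.18)-onz(t,(260+560/4-100,200+283/4),.18))
pm=onz(t,(329.5,216),.045);print("plate",pm, proj(s,pm))
co=[onz(t,u,.014) for u in((247,166.6),(272.5,207),(238.9,229))];print("base",co,np.linalg.norm(co[0]-co[1]),np.linalg.norm(co[2]-co[1]),"mid",(co[0]+co[2])/2)
print("base scene",[onz(s,u,.014) for u in((373,190),(421,197),(413,231),(364,222))])
print("cap top",onz(t,(211,161.5),.39),onz(s,(405,121),.39))
E
```

```text
grip top (array([0.4345, 0.3393, 0.3446]), [np.float64(0.0012213227930269153), np.float64(0.0012213227930269372)]) [0.4334 0.3369 0.348 ] [0.4376 0.3367 0.348 ]
bail (array([0.4595, 0.0883, 0.181 ]), [np.float64(0.004412305226281925), np.float64(0.004412305226281895)]) [0.4559 0.0845 0.189 ] [0.4672 0.0863 0.189 ]
bail ends [0.041  0.0188 0.    ]
plate [ 0.5995 -0.0284  0.045 ] [311.2491 240.3201]
base [array([0.809 , 0.2207, 0.014 ]), array([0.6596, 0.1496, 0.014 ]), array([0.6019, 0.2635, 0.014 ])] 0.16534936364716601 0.12764742077212166 mid [0.7054 0.2421 0.014 ]
base scene [array([0.6173, 0.2716, 0.014 ]), array([0.7569, 0.3474, 0.014 ]), array([0.8083, 0.2139, 0.014 ]), array([0.6706, 0.1453, 0.014 ])]
cap top [0.6906 0.2354 0.39  ] [0.7001 0.2307 0.39  ]
```

```bash
cat >> h.py <<'E'
np.set_printoptions(precision=4,suppress=True)
def tl(*W):
    o=robot.get_obs(); R=np.array(o["tool_rot"]); 
    for w in W: print(w,"-> cm",(R.T@(np.array(w)-o["position"])*100).round(2))
E
python3 -c "
from h import *
tl((.5,-.15,.45),(.44,.335,.45))"
```

```text
(0.5, -0.15, 0.45) -> cm [ 33.57 -21.07 -43.45]
(0.44, 0.335, 0.45) -> cm [ 81.71 -21.06 -51.85]
```

```bash
python3 -m creep '[[[6,-6,-7],[0,-10,0],1],[[9,-10,-12],[0,-20,0],1],[[12,-14,-17],[0,-30,0],1],[[15,-17,-22],[0,-40,0],1],[[18,-21,-27],[0,-50,0],1],[[22,-21,-31],[0,-60,0],1],[[25,-21,-35],[0,-70,0],1],[[29,-21,-39],[0,-80,0],1],[[33.5,-21,-43.5],[0,-90,0],1],[[33.5,-21,-43.5],[0,-90,0],1]]'
python3 -c "
from h import *
tl((.435,.225,.45))
p=robot.capture('wrist');save(p,'w0');print(p['world_from_camera'])"
```

```text
clock: 2.95
position: [0.5015, -0.1482, 0.4495]
tool_rot: [[-0.956, 0.001, 0.294], [-0.294, 0.0, -0.956], [-0.001, -1.0, -0.0]]
ft_force: [1.0, -2.2, 0.3]
gripper_width: 0.0851
(0.435, 0.225, 0.45) -> cm [ -4.63  -0.05 -37.62]
[[-0.9556  0.2792  0.0942  0.5246]
 [-0.2947 -0.9038 -0.3104 -0.2273]
 [-0.0015 -0.3243  0.9459  0.585 ]
 [ 0.      0.      0.      1.    ]]
```

```bash
python3 -m creep '[[[-1,0,-5],[0,0,0],1],[[-2,0,-10],[0,0,0],1],[[-3,0,-15],[0,0,0],1],[[-3.5,0,-20],[0,0,0],1],[[-3.5,0,-20],[0,0,0],1]]'
python3 -c "
from h import *
p=robot.capture('wrist');save(p,'w1');import pickle;pickle.dump(p,open('w1.pkl','wb'))
for t in ['bail_top','cup_mouth','bit_tip','plate_mid']:
  for r in robot.search_frame(p,t)[:3]: print(t,r, proj(p,r['at']))
tl((.435,.225,.45))"
```

```text
clock: 3.62
position: [0.4771, 0.0583, 0.4492]
tool_rot: [[-0.954, 0.001, 0.301], [-0.301, 0.002, -0.954], [-0.002, -1.0, -0.002]]
ft_force: [-0.0, -0.4, 0.2]
gripper_width: 0.0854
bail_top {'at': [0.4663, 0.079, 0.1436], 'p': 0.96} [325.6565 171.1107]
cup_mouth {'at': [0.4714, 0.0754, 0.0041], 'p': 0.77} [323.482  153.0649]
cup_mouth {'at': [0.6825, 0.2323, 0.2873], 'p': 0.26} [119.7764 263.1682]
bit_tip {'at': [0.4611, 0.0843, 0.1457], 'p': 0.97} [327.7365 175.4292]
plate_mid {'at': [0.5915, -0.034, 0.038], 'p': 0.89} [278.1602  78.3721]
plate_mid {'at': [0.4488, 0.3456, 0.0424], 'p': 0.64} [296.868  272.9887]
(0.435, 0.225, 0.45) -> cm [ -0.92  -0.06 -17.51]
```

View pics/w1.png

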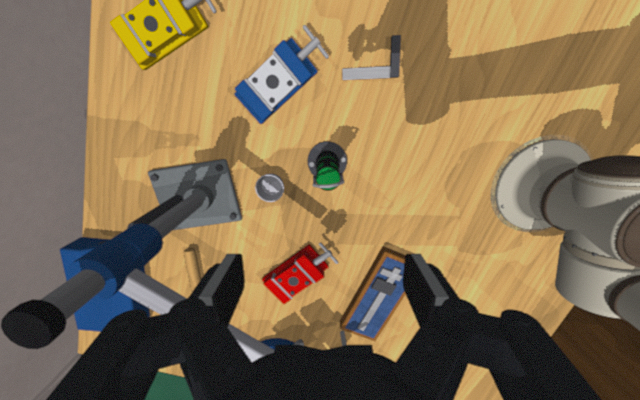

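```bash
python3 -m creep '[[[-0.5,0,-5],[0,0,0],1],[[-1,0,-10],[0,0,0],1],[[-1,0,-15],[0,0,0],1],[[-1,0,-17.5],[0,0,0],1],[[-1,0,-17.5],[0,0,0],1]]'
python3 - <<'E'
from h import *; import pickle
w1=pickle.load(open('w1.pkl','rb')); print("plate",onz(w1,(272.5,82),.045))
p=robot.capture('wrist');save(p,'w2');pickle.dump(p,open('w2.pkl','wb'))
for t in ['grip_mid']:
  for r in robot.search_frame(p,t)[:3]: print(t,r, proj(p,r['at']))
a=cv2.imread('pics/w1.png')[130:210,270:370]; b=cv2.imread('pics/w2.png')
g=proj(p,(.4355,.337,.348)); print(g)
cv2.imwrite('pics/c2.png',np.hstack([cv2.resize(a,(400,320),interpolation=2),cv2.resize(b,(400,320),interpolation=3)]))
print(robot.get_obs()["position"])
E
```

```text
clock: 4.5
position: [0.4359, 0.2255, 0.449]
tool_rot: [[-0.955, 0.0, 0.295], [-0.295, 0.001, -0.955], [-0.001, -1.0, -0.001]]
ft_force: [0.4, -1.0, -0.2]
gripper_width: 0.0854
plate [ 0.5985 -0.025   0.045 ]
grip_mid {'at': [0.4355, 0.3303, 0.3455], 'p': 0.84} [292.4415 291.7267]
[290.4603 298.5624]
[0.4363 0.2242 0.4494]
```

View pics/c2.png

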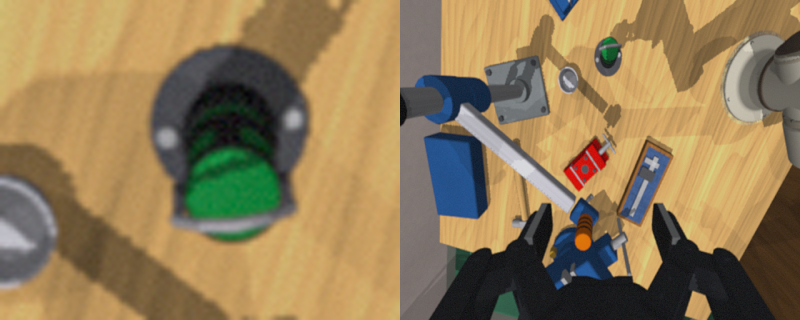

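```bash
python3 - <<'E'
from h import *; import pickle
w1=pickle.load(open('w1.pkl','rb'));p=pickle.load(open('w2.pkl','rb'))
hsv=cv2.cvtColor(p["pixels"],cv2.COLOR_RGB2HSV)
m=(hsv[...,0]>4)&(hsv[...,0]<17)&(hsv[...,1]>190)&(hsv[...,2]>130)
n,l,st,ce=cv2.connectedComponentsWithStats(m.astype(np.uint8))
for i in range(1,n):
    if st[i,4]>20: print("orange",st[i],ce[i],onz(p,ce[i],.348))
print("bail",onz(w1,(329,185.5),.1875),"legs",onz(w1,(270+178/4,130+214/4),.18),onz(w1,(270+294/4,130+206/4),.18))
hsv=cv2.cvtColor(w1["pixels"],cv2.COLOR_RGB2HSV)[130:210,270:370]
y,x=np.nonzero((hsv[...,0]>50)&(hsv[...,0]<75)&(hsv[...,1]>180)&(hsv[...,2]>100));print(x.min(),x.max(),y.min(),y.max())
print("tooltop",onz(w1,(270+(x.min()+x.max()+1)/2,130+(y.min()+y.max()+1)/2),.146))
# cup ring centre guess
print("cup flange",onz(w1,(270+232/4,130+120/4),.005))
tl((.436,.337,.40),(.436,.337,.315))
E
```

```text
orange [280 291  26  22 437] [292.3021 301.6773] [0.4327 0.3402 0.348 ]
bail [0.4584 0.0883 0.1875] legs [0.4793 0.0939 0.18  ] [0.4388 0.0779 0.18  ]
47 68 38 53
tooltop [0.4604 0.085  0.146 ]
cup flange [0.4581 0.0862 0.005 ]
(0.436, 0.337, 0.4) -> cm [ -3.28   4.95 -10.78]
(0.436, 0.337, 0.315) -> cm [ -3.26  13.45 -10.78]
```

```bash
python3 -m creep '[[[-1,0,-4],[0,0,0],1],[[-2,0,-8],[0,0,0],1],[[-3.1,0,-10.9],[0,0,0],1],[[-3.1,3,-10.9],[0,0,0],1],[[-3.1,6,-10.9],[0,0,0],1],[[-3.1,8,-10.9],[0,0,0],1],[[-3.1,8,-10.9],[0,0,0],1]]'
python3 - <<'E'
from h import *
p=robot.capture('wrist');s=robot.capture('scene')
save(p,'w3');save(s,'s3')
a=cv2.imread('pics/w3.png');b=cv2.imread('pics/s3.png')[30:150,270:430]
cv2.imwrite('pics/c3.png',np.hstack([cv2.resize(a,(400,300),interpolation=3),cv2.resize(b,(400,300),interpolation=2)]))
hsv=cv2.cvtColor(p["pixels"],cv2.COLOR_RGB2HSV)
m=(hsv[...,0]>4)&(hsv[...,0]<17)&(hsv[...,1]>190)&(hsv[...,2]>130)
n,l,st,ce=cv2.connectedComponentsWithStats(m.astype(np.uint8))
for i in range(1,n):
    if st[i,4]>20: print("orange",st[i],ce[i],onz(p,ce[i],.348))
tl((.434,.338,.315))
E
```

```text
clock: 5.48
position: [0.4344, 0.3359, 0.3681]
tool_rot: [[-0.957, -0.001, 0.291], [-0.291, -0.002, -0.957], [0.002, -1.0, 0.001]]
ft_force: [-0.0, -0.7, 0.2]
gripper_width: 0.0852
orange [ 301  232   43   37 1213] [321.6867 249.6966] [0.4329 0.3406 0.348 ]
(0.434, 0.338, 0.315) -> cm [ 0.07  5.55 -0.13]
```

View pics/c3.png

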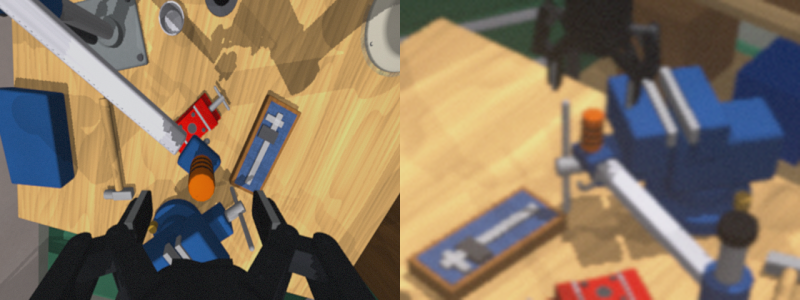

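```bash
python3 -m creep '[[[0,3,-0.3],[0,0,0],1],[[0,5.3,-0.3],[0,0,0],1],[[0,5.3,-0.3],[0,0,0],1],[[0,5.3,-0.3],[0,0,0],0.5],[[0,5.3,-0.3],[0,0,0],0],[[0,5.3,-0.3],[0,0,0],0],[[0,5.3,-0.3],[0,0,0],0],[[0,5.3,-0.3],[0,0,0],0]]'
python3 -c "
from h import *
p=robot.capture('scene');save(p,'s4')
o=robot.get_obs();print(o['position'],o['ft_force'],o['torque'],o['gripper_width'])"
```

```text
clock: 6.58
position: [0.4342, 0.3401, 0.3184]
tool_rot: [[-0.956, 0.003, 0.292], [-0.292, 0.003, -0.956], [-0.004, -1.0, -0.002]]
ft_force: [-2.2, 0.7, 4.3]
gripper_width: 0.0269
[0.4342 0.3401 0.3184] [-3.2425  1.0457  4.7698] [0.1424 0.7323 0.0217] 0.026793658828230503
```

```bash
cat >> h.py <<'E'
def arc(C,angs,z,r=.28,pos=None):
    o=robot.get_obs(); R=np.array(o["tool_rot"]); P=np.array(o["position"])
    if np.isscalar(z): z=[z]*len(angs)
    for a,zz in zip(angs,z):
        w=np.array([C[0]+r*np.cos(np.radians(a)),C[1]+r*np.sin(np.radians(a)),zz]); print(round(a,1),(R.T@(w-P)*100).round(2).tolist())
E
python3 -c "
from h import *
arc((.694,.235),[160,163.5,168,173,178,183,188,192.5,196.5,199],.318)"
```

```text
160 [0.59, 0.04, 0.8]
163.5 [1.58, 0.03, 2.19]
168 [2.72, 0.02, 4.07]
173 [3.81, 0.01, 6.26]
178 [4.7, 0.01, 8.53]
183 [5.4, -0.0, 10.87]
188 [5.89, -0.01, 13.27]
192.5 [6.14, -0.01, 15.45]
196.5 [6.23, -0.01, 17.4]
199 [6.21, -0.02, 18.63]
```

View pics/s4.png

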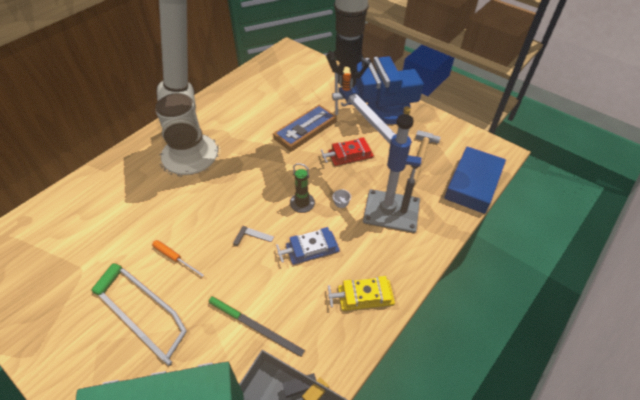

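Grip is held at (347,80); the scene is otherwise undisturbed. Swing toward the tool with the arm up.

```bash
python3 -m creep '[[[0.6,0,0.8],[0,0,0],0],[[1.6,0,2.2],[0,0,0],0],[[2.7,0,4.1],[0,0,0],0],[[3.8,0,6.3],[0,0,0],0],[[4.7,0,8.5],[0,0,0],0],[[5.4,0,10.9],[0,0,0],0],[[5.9,0,13.3],[0,0,0],0],[[6.1,0,15.5],[0,0,0],0],[[6.2,0,17.4],[0,0,0],0],[[6.2,0,18.6],[0,0,0],0]]'
python3 -c "
from h import *
arc((.694,.235),[199]*1+[200]*5,.318)
"
```

```text
clock: 7.88
position: [0.4315, 0.1436, 0.3185]
tool_rot: [[-0.957, 0.009, 0.291], [-0.291, 0.006, -0.957], [-0.011, -1.0, -0.003]]
ft_force: [7.8, 4.3, 0.3]
gripper_width: 0.0267
199 [0.2, 0.05, -0.09]
200 [0.18, 0.05, 0.4]
200 [0.18, 0.05, 0.4]
200 [0.18, 0.05, 0.4]
200 [0.18, 0.05, 0.4]
200 [0.18, 0.05, 0.4]
```

```bash
python3 -m creep '[[[0.1,0.8,0],[0,0,0],0],[[0.1,1.7,0],[0,0,0],0],[[0.1,2.6,0],[0,0,0],0],[[0.1,3.5,0],[0,0,0],0],[[0.1,4.4,0],[0,0,0],0],[[0.1,5.3,0],[0,0,0],0],[[0.1,6.2,0],[0,0,0],0],[[0.1,7,0],[0,0,0],0],[[0.1,7.6,0],[0,0,0],0],[[0.1,7.8,0],[0,0,0],0]]'
python3 - <<'E'
from h import *
p=robot.capture('scene');w=robot.capture('wrist');save(p,'s5');save(w,'w5')
o=robot.get_obs();P=o['position'];print(P,o['ft_force'],o['torque'],o['gripper_width'])
C=np.array([.695,.238]);d=P[:2]-C;print(np.linalg.norm(d),np.degrees(np.arctan2(*d[::-1]))%360)
a=cv2.imread('pics/s5.png')[110:210,260:420];b=cv2.imread('pics/w5.png')
cv2.imwrite('pics/c5.png',np.vstack([cv2.resize(a,(480,300),interpolation=2),cv2.resize(b,(480,300),interpolation=3)]))
E
```

```text
clock: 9.12
position: [0.432, 0.1426, 0.2428]
tool_rot: [[-0.957, 0.013, 0.291], [-0.291, 0.006, -0.957], [-0.014, -1.0, -0.002]]
ft_force: [0.2, 0.1, 14.2]
gripper_width: 0.0266
[0.432  0.1426 0.2427] [ 0.6638 -0.3249 10.9262] [-0.1932  0.3476 -0.0366] 0.026404446277710387
0.2797821369398382 199.94389172875523
```

View pics/c5.png

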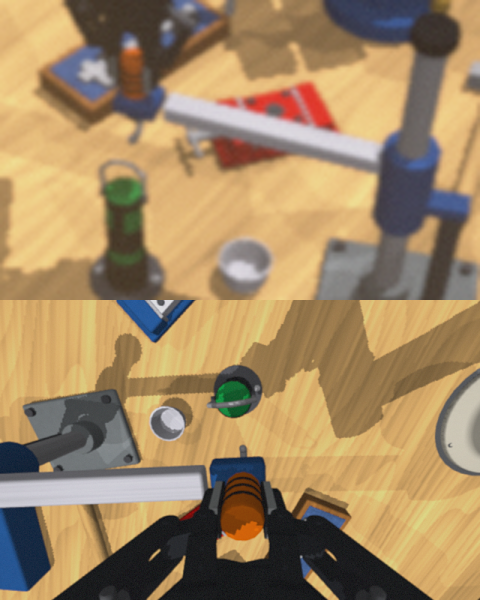

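```bash
python3 - <<'E'
from h import *
p=robot.capture('scene');w=robot.capture('wrist')
C=np.array([.695,.238]);P=robot.get_obs()['position'];z=P[2]+.0076-.086;print(z)
pts={'tip':(.4364,.1304,z+.011),'bailtop':(.459,.087,.1875)}
out=[]
for c,q,(x,y,W,H) in(('scene',p,(280,130,100,75)),('wrist',w,(260,100,140,140))):
    im=cv2.cvtColor(q['pixels'],cv2.COLOR_RGB2BGR)[y:y+H,x:x+W]; k=560/H; im=cv2.resize(im,None,fx=k if c=='wrist' else 4,fy=k if c=='wrist' else 4,interpolation=2)
    k=k if c=='wrist' else 4
    for n,X in pts.items():
        u=proj(q,X);print(c,n,u);cv2.circle(im,(int((u[0]-x+.5)*k),int((u[1]-y+.5)*k)),4,(255,0,255),1)
    out.append(im)
h=max(i.shape[0] for i in out)
out=[cv2.copyMakeBorder(i,0,h-i.shape[0],0,0,0) for i in out]
im=np.hstack(out);print(im.shape);cv2.imwrite('pics/c6.png',cv2.resize(im,None,fx=800/im.shape[1],fy=800/im.shape[1]))
E
```

```text
0.16437217408542856
scene tip [303.1652 154.7456]
scene bailtop [299.3655 163.4283]
wrist tip [322.3869 198.0237]
wrist bailtop [308.6053 135.8494]
(560, 960, 3)
```

View pics/c6.png

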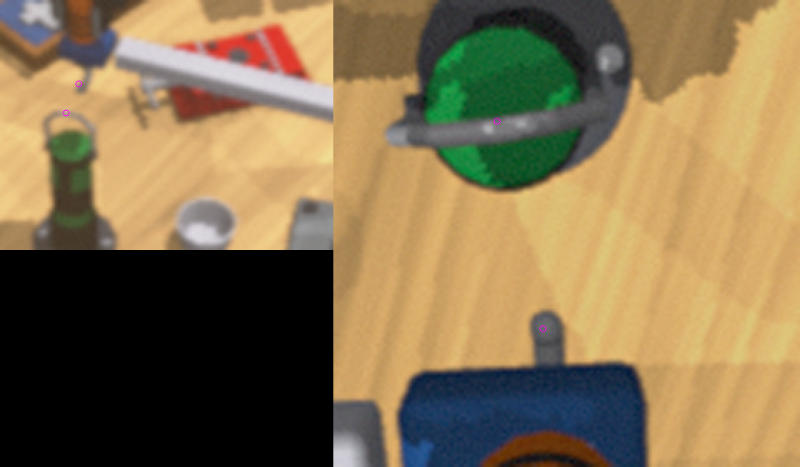

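```bash
python3 -c "
from h import *
arc((.695,.238),[200.7,201.9,203.3,204.8,206.3,207.8,209.3,210.8,212,212.7],.2405)"
```

```text
200.7 [0.0, 0.23, 0.37]
201.9 [-0.04, 0.23, 0.96]
203.3 [-0.11, 0.22, 1.64]
204.8 [-0.2, 0.22, 2.37]
206.3 [-0.31, 0.22, 3.09]
207.8 [-0.44, 0.22, 3.81]
209.3 [-0.59, 0.22, 4.53]
210.8 [-0.75, 0.23, 5.24]
212 [-0.9, 0.23, 5.81]
212.7 [-0.99, 0.23, 6.14]
```

```bash
python3 -m creep '[[[0,0.22,0.4],[0,0,0],0],[[0,0.22,1],[0,0,0],0],[[-0.1,0.22,1.6],[0,0,0],0],[[-0.2,0.22,2.4],[0,0,0],0],[[-0.3,0.22,3.1],[0,0,0],0],[[-0.4,0.22,3.8],[0,0,0],0],[[-0.6,0.22,4.5],[0,0,0],0],[[-0.75,0.22,5.2],[0,0,0],0],[[-0.9,0.22,5.8],[0,0,0],0],[[-1,0.22,6.15],[0,0,0],0]]'
python3 - <<'E'
from h import *
p=robot.capture('scene');w=robot.capture('wrist')
o=robot.get_obs();P=o['position'];d=P[:2]-[.695,.238];print(P,o['ft_force'],np.linalg.norm(d),np.degrees(np.arctan2(*d[::-1]))%360)
a=cv2.cvtColor(p['pixels'],cv2.COLOR_RGB2BGR)[120:220,250:370];b=cv2.cvtColor(w['pixels'],cv2.COLOR_RGB2BGR)[100:300,220:420]
cv2.imwrite('pics/c7.png',np.hstack([cv2.resize(a,(480,400),interpolation=2),cv2.resize(b,(320,400),interpolation=2)]))
E
```

```text
clock: 10.58
position: [0.4605, 0.0855, 0.2431]
tool_rot: [[-0.956, 0.017, 0.291], [-0.291, 0.007, -0.957], [-0.018, -1.0, -0.001]]
ft_force: [0.9, 1.5, 12.3]
gripper_width: 0.0266
[0.4606 0.0854 0.2431] [ 1.2879  0.3656 12.1443] 0.27971267263503824 213.06682327193417
```

View pics/c7.png

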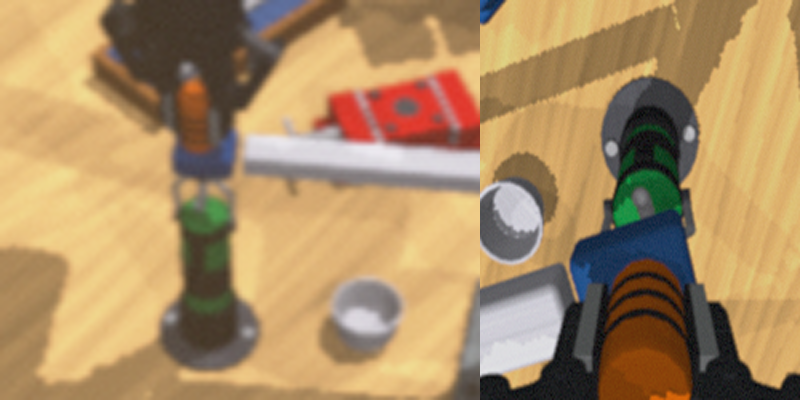

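```bash
python3 -m creep '[[[0,0,-0.1],[0,0,0],0],[[0,-0.3,-0.1],[0,0,0],0],[[0,-0.7,-0.1],[0,0,0],0],[[0,-1.1,-0.1],[0,0,0],0],[[0,-1.4,-0.1],[0,0,0],0],[[0,-1.7,-0.1],[0,0,0],0],[[0,-2.0,-0.1],[0,0,0],0],[[0,-2.3,-0.1],[0,0,0],0],[[0,-2.7,-0.1],[0,0,0],0],[[0,-3.0,-0.1],[0,0,0],0]]'
python3 - <<'E'
from h import *
p=robot.capture('scene');w=robot.capture('wrist')
o=robot.get_obs();P=o['position'];d=P[:2]-[.695,.238];print(P,o['ft_force'],np.linalg.norm(d),np.degrees(np.arctan2(*d[::-1]))%360)
a=cv2.cvtColor(p['pixels'],cv2.COLOR_RGB2BGR)[120:220,250:370];b=cv2.cvtColor(w['pixels'],cv2.COLOR_RGB2BGR)[100:300,220:420]
cv2.imwrite('pics/c8.png',np.hstack([cv2.resize(a,(480,400),interpolation=2),cv2.resize(b,(320,400),interpolation=2)]))
E
```

```text
clock: 11.92
position: [0.4603, 0.0856, 0.2742]
tool_rot: [[-0.957, 0.019, 0.291], [-0.291, 0.007, -0.957], [-0.021, -1.0, -0.001]]
ft_force: [3.8, 1.9, 5.5]
gripper_width: 0.0266
[0.4604 0.0856 0.2745] [3.284  2.2864 7.1335] 0.27980160896011225 213.00984568480237
```

View pics/c8.png

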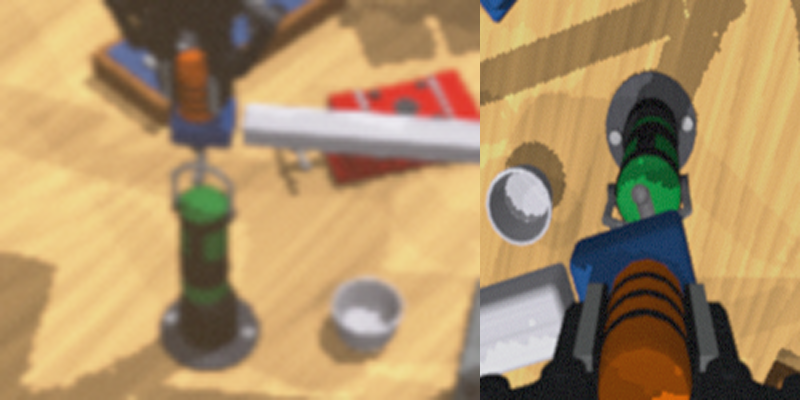

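```bash
python3 -m creep '[[[0,-0.3,-0.1],[0,0,0],0],[[0,-0.7,-0.1],[0,0,0],0],[[0,-1.1,-0.1],[0,0,0],0],[[0,-1.5,-0.1],[0,0,0],0],[[0,-2,-0.1],[0,0,0],0],[[0,-2.5,-0.1],[0,0,0],0],[[0,-3,-0.1],[0,0,0],0],[[0,-3.4,-0.1],[0,0,0],0],[[0,-3.8,-0.1],[0,0,0],0],[[0,-4.1,-0.1],[0,0,0],0]]'
python3 -m creep '[[[0,-0.1,0],[0,0,0],0],[[0,-0.2,0],[0,0,0],0],[[0,-0.4,0],[0,0,0],0],[[0,-0.5,0],[0,0,0],0],[[0,-0.6,0],[0,0,0],0],[[0,-0.6,0],[0,0,0],0],[[0,-0.6,0],[0,0,0],0]]'
python3 - <<'E'
from h import *
p=robot.capture('scene');w=robot.capture('wrist')
o=robot.get_obs();P=o['position'];d=P[:2]-[.695,.238];print(P,o['ft_force'],np.linalg.norm(d),np.degrees(np.arctan2(*d[::-1]))%360)
a=cv2.cvtColor(p['pixels'],cv2.COLOR_RGB2BGR)[120:220,250:370];b=cv2.cvtColor(w['pixels'],cv2.COLOR_RGB2BGR)[100:300,220:420]
cv2.imwrite('pics/c9.png',np.hstack([cv2.resize(a,(480,400),interpolation=2),cv2.resize(b,(320,400),interpolation=2)]))
E
```

```text
clock: 13.28
position: [0.4597, 0.0866, 0.3159]
tool_rot: [[-0.956, 0.021, 0.291], [-0.291, 0.008, -0.957], [-0.022, -1.0, -0.001]]
ft_force: [4.9, 3.9, 3.3]
gripper_width: 0.0265
clock: 14.15
position: [0.459, 0.0875, 0.3186]
tool_rot: [[-0.957, 0.017, 0.291], [-0.291, 0.009, -0.957], [-0.019, -1.0, -0.004]]
ft_force: [7.5, 5.7, -7.4]
gripper_width: 0.0266
[0.459  0.0875 0.3186] [ 7.7318  4.0012 -7.7025] 0.27987015487327005 212.5285101876631
```

View pics/c9.png

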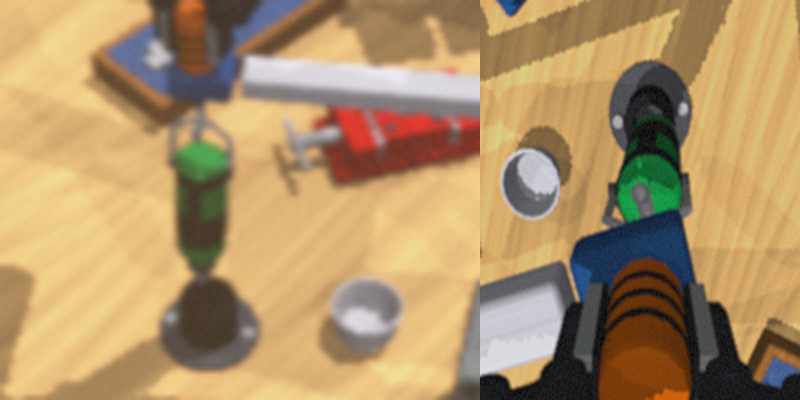

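```bash
python3 -c "
from h import *
t=np.arange(1,11)/10; s=t**3*(10-15*t+6*t*t)
arc((.695,.238),212.5+12.5*s,.3186,r=.2795)"
```

```text
212.6 [-0.05, 0.0, 0.03]
213.2 [-0.13, 0.0, 0.32]
214.5 [-0.32, 0.0, 0.93]
216.5 [-0.62, 0.0, 1.82]
218.8 [-1.01, 0.01, 2.86]
221.0 [-1.44, 0.01, 3.89]
223.0 [-1.84, 0.02, 4.74]
224.3 [-2.13, 0.02, 5.31]
224.9 [-2.27, 0.02, 5.58]
225.0 [-2.3, 0.02, 5.63]
```

```bash
python3 -m creep '[[[0,0,0.05],[0,0,0],0],[[-0.1,0,0.3],[0,0,0],0],[[-0.3,0,0.9],[0,0,0],0],[[-0.6,0,1.8],[0,0,0],0],[[-1,0,2.9],[0,0,0],0],[[-1.4,0,3.9],[0,0,0],0],[[-1.8,0,4.7],[0,0,0],0],[[-2.1,0,5.3],[0,0,0],0],[[-2.3,0,5.6],[0,0,0],0],[[-2.3,0,5.6],[0,0,0],0]]'; python3 -c "
from h import *
P=robot.get_obs()['position'];d=P[:2]-[.695,.238];print(np.linalg.norm(d),np.degrees(np.arctan2(*d[::-1]))%360)
t=np.arange(1,11)/10; s=t**3*(10-15*t+6*t*t)
arc((.695,.238),225+12.5*s,.3186,r=.28)"
```

```text
clock: 15.5
position: [0.4973, 0.0402, 0.3183]
tool_rot: [[-0.957, 0.016, 0.29], [-0.29, 0.009, -0.957], [-0.017, -1.0, -0.004]]
ft_force: [3.1, 3.1, 0.3]
gripper_width: 0.027
0.27970862690233783 225.0133583718262
225.1 [0.0, -0.04, 0.05]
225.7 [-0.14, -0.03, 0.32]
227.0 [-0.46, -0.03, 0.88]
229.0 [-0.95, -0.03, 1.68]
231.2 [-1.56, -0.02, 2.62]
233.5 [-2.2, -0.01, 3.52]
235.5 [-2.78, -0.0, 4.27]
236.8 [-3.19, 0.0, 4.77]
237.4 [-3.38, 0.0, 5.0]
237.5 [-3.42, 0.01, 5.04]
```

```bash
python3 -m creep '[[[0,-0.1,0.05],[0,0,0],0],[[-0.1,-0.1,0.3],[0,0,0],0],[[-0.5,-0.1,0.9],[0,0,0],0],[[-0.95,-0.1,1.7],[0,0,0],0],[[-1.55,-0.1,2.6],[0,0,0],0],[[-2.2,-0.1,3.5],[0,0,0],0],[[-2.8,-0.1,4.3],[0,0,0],0],[[-3.2,-0.1,4.8],[0,0,0],0],[[-3.4,-0.1,5],[0,0,0],0],[[-3.4,-0.1,5],[0,0,0],0]]'; python3 -c "
from h import *
w=robot.capture('wrist');save(w,'w10')
for r in robot.search_frame(w,'plate_mid')[:2]: print(r,proj(w,r['at']))
P=robot.get_obs()['position'];d=P[:2]-[.695,.238];print(np.linalg.norm(d),np.degrees(np.arctan2(*d[::-1]))%360)
t=np.arange(1,11)/10; s=t**3*(10-15*t+6*t*t)
arc((.695,.238),237.5+12.5*s,.3186,r=.28)"
```

```text
clock: 16.75
position: [0.5438, 0.0027, 0.3184]
tool_rot: [[-0.957, 0.013, 0.29], [-0.29, 0.01, -0.957], [-0.016, -1.0, -0.006]]
ft_force: [4.0, 4.3, -2.2]
gripper_width: 0.0268
{'at': [0.5936, -0.0391, 0.037], 'p': 0.89} [301.1665 121.69  ]
{'at': [0.8005, -0.0668, 0.0409], 'p': 0.87} [157.1512  54.6823]
0.2796669409397117 237.2497442278018
237.6 [-0.09, -0.02, 0.15]
238.2 [-0.29, -0.02, 0.38]
239.5 [-0.72, -0.01, 0.86]
241.5 [-1.37, -0.01, 1.54]
243.8 [-2.17, 0.0, 2.32]
246.0 [-3.0, 0.01, 3.06]
248.0 [-3.72, 0.02, 3.67]
249.3 [-4.22, 0.02, 4.07]
249.9 [-4.46, 0.03, 4.25]
250.0 [-4.51, 0.03, 4.28]
```

```bash
python3 -m creep '[[[0,-0.05,0.1],[0,0,0],0],[[-0.3,-0.05,0.4],[0,0,0],0],[[-0.7,-0.05,0.9],[0,0,0],0],[[-1.4,-0.05,1.5],[0,0,0],0],[[-2.2,-0.05,2.3],[0,0,0],0],[[-3,-0.05,3.1],[0,0,0],0],[[-3.7,-0.05,3.7],[0,0,0],0],[[-4.2,-0.05,4.1],[0,0,0],0],[[-4.5,-0.05,4.3],[0,0,0],0],[[-4.5,-0.05,4.3],[0,0,0],0]]'; python3 - <<'E'
from h import *
w=robot.capture('wrist');p=robot.capture('top');s=robot.capture('scene')
o=robot.get_obs();P=o['position'];d=P[:2]-[.695,.238];print(P,o['ft_force'],np.linalg.norm(d),np.degrees(np.arctan2(*d[::-1]))%360)
L=[]
for q,(x,y,W,H) in((w,(220,60,200,200)),(p,(280,150,100,100)),(s,(260,160,120,120))):
    L.append(cv2.resize(cv2.cvtColor(q['pixels'],cv2.COLOR_RGB2BGR)[y:y+H,x:x+W],(266,266),interpolation=2))
cv2.imwrite('pics/c10.png',cv2.resize(np.hstack(L),None,fx=1,fy=1))
for n,q in(('w',w),('t',p),('s',s)): print(n,proj(q,(P[0],P[1],.046)),proj(q,(P[0],P[1],.062)),proj(q,(.599,-.027,.045)))
E
```

```text
clock: 18.1
position: [0.5997, -0.0249, 0.3184]
tool_rot: [[-0.957, 0.012, 0.29], [-0.29, 0.011, -0.957], [-0.015, -1.0, -0.007]]
ft_force: [2.8, 6.0, -0.7]
gripper_width: 0.0267
[ 0.5994 -0.0248  0.3184] [ 2.4272  6.1433 -1.8366] 0.27965792422700647 250.0160977666729
w [325.6451 160.2481] [325.5573 162.5357] [326.3606 158.7941]
t [328.3681 216.1207] [328.4503 215.095 ] [329.0699 216.2257]
s [311.9973 239.324 ] [311.9529 236.3059] [311.4202 239.9102]
```

```bash
cat > sw.py <<'E'
from h import *
for i in range(8):
    p=robot.capture('scene');hsv=cv2.cvtColor(p["pixels"],cv2.COLOR_RGB2HSV)[180:250,280:350]
    y,x=np.nonzero((hsv[...,0]>45)&(hsv[...,0]<80)&(hsv[...,1]>130)&(hsv[...,2]>40)); print(len(x),(x.mean()+280).round(2),(y.mean()+180).round(2),end=' | ')
print()
E
python3 -m creep '[[[0,0,0],[0,0,0],0],[[0,0,0],[0,0,0],0],[[0,0,0],[0,0,0],0],[[0,0,0],[0,0,0],0],[[0,0,0],[0,0,0],0],[[0,0,0],[0,0,0],0]]'; python3 sw.py
python3 -m creep '[[[0,0,0],[0,0,0],0.35],[[0,0,0],[0,0,0],0.5],[[0,0,0],[0,0,0],0.7],[[0,0,0],[0,0,0],0.9],[[0,0,0],[0,0,0],0.9],[[0,0,0],[0,0,0],0.9]]'; python3 sw.py
```

```text
clock: 19.0
position: [0.5995, -0.0248, 0.3183]
tool_rot: [[-0.957, 0.012, 0.29], [-0.29, 0.011, -0.957], [-0.015, -1.0, -0.007]]
ft_force: [1.1, 4.3, 0.1]
gripper_width: 0.0265
0 nan nan | 0 nan nan | 0 nan nan | 0 nan nan | 0 nan nan | 0 nan nan | 1 308.0 204.0 | 0 nan nan | 
clock: 20.15
position: [0.5994, -0.0248, 0.3183]
tool_rot: [[-0.957, 0.012, 0.29], [-0.29, 0.011, -0.957], [-0.015, -1.0, -0.007]]
ft_force: [-0.7, -0.3, -0.2]
gripper_width: 0.077
0 nan nan | 0 nan nan | 0 nan nan | 1 308.0 204.0 | 0 nan nan | 0 nan nan | 0 nan nan | 0 nan nan | sw.py:4: RuntimeWarning: Mean of empty slice.
  y,x=np.nonzero((hsv[...,0]>45)&(hsv[...,0]<80)&(hsv[...,1]>130)&(hsv[...,2]>40)); print(len(x),(x.mean()+280).round(2),(y.mean()+180).round(2),end=' | ')
  ret = ret.dtype.type(ret / rcount)
sw.py:4: RuntimeWarning: Mean of empty slice.
  y,x=np.nonzero((hsv[...,0]>45)&(hsv[...,0]<80)&(hsv[...,1]>130)&(hsv[...,2]>40)); print(len(x),(x.mean()+280).round(2),(y.mean()+180).round(2),end=' | ')
  ret = ret.dtype.type(ret / rcount)
```

```bash
python3 -m creep '[[[0,-1,0],[0,0,0],1],[[0,-3,0],[0,0,0],1],[[0,-6,0],[0,0,0],1],[[0,-10,0],[0,0,0],1],[[0,-14,0],[0,0,0],1],[[4,-16,3],[0,0,0],1],[[8,-16,6],[0,0,0],1],[[12,-16,10],[0,0,0],1],[[14,-16,14],[0,0,0],1],[[14,-16,14],[0,0,0],1]]'; python3 - <<'E'
from h import *
P=None
for i in range(8):
    for c in("scene","top"):
        p=robot.capture(c);hsv=cv2.cvtColor(p["pixels"],cv2.COLOR_RGB2HSV)
        u=proj(p,(.5995,-.025,.17));x0,y0=int(u[0])-28,int(u[1])-28; h=hsv[y0:y0+56,x0:x0+56]
        y,x=np.nonzero((h[...,0]>45)&(h[...,0]<80)&(h[...,1]>100)&(h[...,2]>25)); print(c,len(x),*( (x.mean().round(2)+x0,y.mean().round(2)+y0) if len(x) else ()),end=' | ')
        if i==7:
            save(p,c+'end'); print()
            for t in["grip_mid","bail_top","bit_tip","plate_mid","hook_saddle","tin","square","file"]: print(t,[(np.round(r["at"],3).tolist(),round(r["p"],2)) for r in robot.search_frame(p,t)[:2]])
            m=(hsv[...,0]>4)&(hsv[...,0]<17)&(hsv[...,1]>190)&(hsv[...,2]>130)
            n,l,st,ce=cv2.connectedComponentsWithStats(m.astype(np.uint8))
            for k in range(1,n):
                if st[k,4]>15: print("orange",st[k],onz(p,ce[k],.348))
E
```

```text
clock: 21.8
position: [0.5031, -0.2035, 0.4762]
tool_rot: [[-0.958, 0.013, 0.286], [-0.286, 0.011, -0.958], [-0.016, -1.0, -0.006]]
ft_force: [-0.0, 0.7, 0.1]
gripper_width: 0.0854
scene 96 311.96 207.02 | top 121 328.5 209.74 | scene 98 311.97 207.12 | top 114 328.16 209.7 | scene 95 311.91 206.99 | top 111 328.0 209.75 | scene 94 311.85 207.06 | top 111 328.0 209.75 | scene 95 311.79 207.04 | top 110 328.03 209.7 | scene 94 311.93 206.99 | top 110 328.03 209.7 | scene 96 311.93 207.07999999999998 | top 113 328.19 209.65 | scene 94 311.93 206.99 | 
grip_mid [([0.611, -0.028, 0.339], 0.65)]
bail_top [([0.605, -0.033, 0.181], 0.94)]
bit_tip [([0.609, -0.031, 0.185], 0.95)]
plate_mid [([0.647, -0.316, 0.011], 0.72), ([0.454, 0.348, 0.039], 0.65)]
hook_saddle [([0.606, -0.036, 0.186], 0.56)]
tin [([0.557, 0.184, 0.017], 0.82)]
square [([0.417, -0.104, 0.009], 0.82), ([0.605, -0.032, 0.181], 0.73)]
file [([0.648, -0.316, 0.011], 0.58)]
orange [307 168   9   8  58] [ 0.6017 -0.0271  0.348 ]
orange [153 242  24  18 149] [ 0.506 -0.395  0.348]
top 114 328.24 209.62 | 
grip_mid []
bail_top [([0.588, -0.022, 0.2], 0.51)]
bit_tip [([0.581, -0.021, 0.198], 0.66), ([0.458, 0.088, 0.004], 0.62)]
plate_mid [([0.444, 0.35, 0.042], 0.83), ([0.603, 0.0, 0.042], 0.59)]
hook_saddle []
tin [([0.564, 0.175, 0.006], 0.75)]
square []
file [([0.559, -0.328, 0.017], 0.79)]
orange [434 295  13  34 192] [ 0.3012 -0.2198  0.348 ]
```

```bash
python3 -c "
from h import *
print(robot.finish_job())"
```

```text
the job is handed in; nothing more can be done
None
```

The screwdriver is hooked, lifted clear of its cup and hanging over the plate in the low blue vise. I handed the job in at about 22 s on the clock.

**What I did:**
- I took the orange grip at the top, swung it beside the cup and pulled it down about 76 mm.
- I passed the hook through the bail and let the arm up slowly to the top stop, keeping hold of the grip. The upward pull dropped by about 5 N when the hook took the screwdriver's weight.
- I swung it slowly to the plate, opened the gripper and moved the hand away upwards and to the side.

**Last checks:**
- **Height:** the gripper was back at its starting height of 0.318 m, so the arm is at its top stop. The bit tip should be about 17 mm above the screw heads.
- **Position:** the hook is at about (0.600, -0.025). I measured the plate's middle as (0.5995, -0.028) and (0.5985, -0.025), so they agree to about 3 mm.
- **Stillness:** over 16 pictures (about 0.8 s) the screwdriver moved less than 0.5 pixel in both cameras.
- **Other things:** the tin was found in its old place by both cameras. The square and file were confirmed by the scene camera only.

**What failed or disagreed:**
- I reached the 12-picture limit, so I checked the final placing by numbers only, not by eye.
- The first stillness check failed because the robot blocked the view. I repeated it once the hand was away.
- At the end the networks no longer found the blue vise's plate reliably because it was covered, so the position rests on the earlier measurements. The top camera missed the square and placed the file about 70 mm from where it first had it. The scene camera's matching reading suggests that was a network error, but I did not check it further.

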